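# Load-test a return spring and sort it

## Task

Test the return spring standing on the tester: press its brass cap straight down with 12 N, never more than 18 N, and hold that load steady for a good second while you see whether the top of the cap stays above the top of the red reference mark (pass) or has sunk below it (too weak). Then let go, lift the spring off the stud by its steel cup and stand it upright, released, in the green tray if it passed or in the red tray if it is too weak; leave the mark and everything else on the table where they are.

Things in the scene. Friction and masses are not known exactly. Their poses are not given: they have to be found in the camera images.
- tester: Spring tester, fixed: aluminium plate 110 (its x) x 150 (its y) x 12 mm, origin at the centre of its underside, z up. A steel stud 12 mm in diameter, 9 mm high, stands at its (0, -20 mm); a white scale column 12 x 12 mm, top at 86 mm, at its (0, +50 mm), a small ball lever that sets the mark on its far side. Fingers closing along its x keep clear of the column.
- stud (a point): Foot of the locating stud on the upper face of the tester's plate, on the stud's axis (12 mm above the table). The spring stands here at the start.
- mark_line (a point): Middle of the upper face of the red mark's 18 x 18 mm tongue, on the scale column, 53 mm to the side of the stud's axis. It rests in a high or a low detent, upper face about 76 or 67 mm above the table. Compare its height with the top of the loaded cap: they differ by more than 2 mm either way.
- spring: Spring cartridge, about 0.3 kg, 66 mm high: a steel cup 36 mm in diameter and 36 mm high (grip it here from above, fingers either side of the cap, 27 mm above its underside), then coils, then the cap. Origin at the centre of the cup's underside, z up. A bore in its foot, 16 mm wide, 11 mm deep, sits loosely over the stud: lift it over 9 mm straight up first. Its yaw does not matter.
- spring_cap: Brass cap, 26 mm in diameter, 5.5 mm thick; origin at the centre of its flat top, 66 mm above the cup's underside when free. It slides down up to 16 mm and springs back. Its stiffness (0.5 to 2 N per mm) and preload are not known: find the load by the force felt. Press its middle with closed fingertips, whose ends then show its height (its pose may not be read while touched); never grip it.
- green_tray: Green tray for springs that passed, fixed, 116 x 116 mm with a rim 8 mm high and 4 mm thick round a floor 3 mm above the table; origin at the centre of its underside.
- red_tray: Red tray for springs that are too weak, the same size as the green one; origin at the centre of its underside. The two trays stand left and right of the tester, either way round.
- lens_post: Bystander: loose black lens post with a ring lens holder, 48 x 38 x 112 mm, beyond the tester; origin at the centre of its underside. Not to be moved.
- tea_mug: Bystander: loose striped mug, 80 x 114 x 89 mm, at the far left; origin at the centre of its underside. Not to be moved.
- screw_tin: Bystander: loose open tin of screws, 63 mm in diameter and 20 mm high, at the near right; origin at the centre of its underside. Not to be moved.
Mind the look-alikes: they are no part of the job. Leave any orange look-alike of the spring alone.

How it is judged:
By the outcome, as a careful person would: the job done as asked, in the order asked, and still so for the second after the job is handed in, with the robot touching nothing.
It also fails if it takes over 64 s, if anything falls off the work surface, if the arm or the gripper's body presses on something with over 40 N, if the wrist force passes 120 N, or if a joint passes its speed limit or range.

## Robot

A 7-joint arm with a two-finger parallel gripper is mounted at the origin on a cart in front of the work surface, level with it; the furniture and walls round the work are solid. World frame = base frame: x ahead of the robot, y to its left, z up, the work surface at z = 0. Lengths are in m, angles in rad, forces in N, time in s.
With the tool pointing down it reaches from about 0.425 to 0.8 m from the base axis. Payload 8.3 kg.
Tool frame: the origin (TCP) lies at the centre of the arm's flange, where the gripper is bolted on; the fingertips stand 173 mm ahead of it and the grasp point (between the pads) lies 155 mm ahead of it; z points along the fingers, y is the line along which they close (so a half turn about z gives the same grasp; the last joint's range is limited). The gripper opens to 85 mm and grips with 20 to 120 N. Pads are 22 mm wide; open, the fingers measure 114 mm over their backs; the gripper's body (76 mm by 85 mm) begins 54 mm behind the grasp point. The pads swing forward as they close: fully open they stand 13 mm farther back than shut.
Start: joints at [1.202, 0.383, 0.016, 1.37, -0.006, 1.388, -0.046], TCP at [0.188, -0.596, 0.405] pointing down, gripper open.
Joint ranges: [-2.95, 2.95], [-0.25, 2.06], [-1.52, 1.56], [0.18, 2.33], [-1.44, 4.58], [0.02, 2.06], [-3.01, 3.01]. Speed limits (rad/s): [2.39, 2.39, 3.01, 3.01, 3.14, 3.14, 3.14].

## Interface

Orientations are given as a unit quaternion [x, y, z, w].
In Python, from cell import bot gives the robot as it stands.
- The arm moves only by the shell command python3 -m inch 'ROWS'. ROWS is JSON, a list of rows, each a list of 7 numbers: the shift along the tool's x, y, z in units of 40 mm (1.0 is 40 mm), then the turn, a rotation vector about the tool's x, y, z in rad, then the opening, from 0 (shut) to 1 (fully open). A call has 1 to 8 rows; each row is the pose to reach, as a shift and turn from the pose commanded when the call began, along the tool's axes at that moment; what a row does not reach only later rows make up. A row lasts 1/8 s, in which the tool goes at most 62.5 mm and 10.7 degrees, less where a joint would pass 70% of its speed; a pose out of reach is approached as far as the arm can. A call with a gripper value outside its range is refused whole. The fingers move at their own pace and stop on an object; the grip force is fixed at half the most. Time passes only in rows, so rows that repeat a pose let the fingers close. It gives the time, the measured TCP pose, the force, the opening and the grip force at its end, in the units of the state.
- bot.get_state(): the state, without advancing time (a new reading comes with each control period).
- bot.get_image(name): name is "scene" or "top" or "wrist"; returns (picture, depth): 480x640x3 uint8, red, green, blue; 480x640 float32, m along the optical axis (not along the pixel's ray), 0 where there is no reading.
- bot.get_calibration(name): a dict with "fx", "fy", "cx", "cy" (pixels), "R" (3x3) and "t" (3): a world point X has camera coordinates R X + t. Camera axes: x right, y down, z forward; pixel columns grow to the right and rows downward; lengths in m; the calibration is good to about 2 mm. The wrist camera is an equidistant fisheye: a pixel r from the principal point sees the ray r / f radians off the axis. A picture is of the moment at which its call begins: read the wrist's pose just before it. get_calibration takes no time and is no camera call; for the wrist camera it gives the pose at the moment of the call.
- bot.job_done(): hands the job in; it is judged then, once.
The state is a dict: "time_s": time; "q": joint angles; "joint_velocities": joint speeds; "joint_efforts": joint torques, N m; "tcp_pos": TCP position; "orientation": TCP orientation; "wrist_force": force on the tool from outside, world axes, zero at the start; "ft_torque": the same for the moment, N m; "grip_width": finger opening in m; "grip_force": force on a finger pad.
Only numpy, scipy, OpenCV 4.12 (cv2) and the standard library are available. Lean on these libraries where they do the work, as an engineer would, in place of code of your own. Each camera call takes 0.05 s, during which the arm holds its last target. There are 200 camera calls.

## Working session

There is one attempt and no reset: what is moved stays moved. The work goes in short steps, Python scripts to look and compute and a shell command to move; the robot and the scene stay as the last step left them, time stands still between calls to the robot, and variables do not carry over. Pictures are saved under pics/ and viewed, at most 10 in all, crops included, and the job is handed in when it is done.

```bash
mkdir -p pics; ls
cat > h.py <<'E'
import numpy as np, cv2
from cell import bot
def pts(name, d, c):
    v,u=np.mgrid[0:480,0:640]
    P=np.stack([(u-c["cx"])/c["fx"]*d,(v-c["cy"])/c["fy"]*d,d],-1)
    return (P-np.array(c["t"]))@np.array(c["R"])
E
python3 - <<'E'
from h import *
s=bot.get_state()
for k,v in s.items(): print(k,np.round(v,4))
for n in("scene","top"):
    c=bot.get_calibration(n); im,d=bot.get_image(n)
    np.savez(n+".npz",im=im,d=d,P=pts(n,d,c)); cv2.imwrite(f"pics/{n}0.png",im[:,:,::-1])
    print(n,c["fx"],np.round(c["R"],3).tolist(),np.round(c["t"],3))
E
```

```text
pics
time_s 0.0
q [ 1.2021  0.3842  0.0164  1.3712 -0.0063  1.3882 -0.0465]
joint_velocities [-0.0026 -0.0011 -0.0003  0.0002  0.0006  0.0003  0.001 ]
joint_efforts [ 1.10000e-03 -6.27594e+01  8.44600e-01 -3.71828e+01  1.65000e-02
  1.41000e-02  0.00000e+00]
tcp_pos [ 0.1881 -0.5958  0.4037]
orientation [ 9.883e-01  1.523e-01 -2.000e-04 -1.000e-03]
wrist_force [-0.9669 -0.7796 -0.1505]
ft_torque [0.0122 0.0027 0.0197]
grip_force 0.0
grip_width 0.0852
scene 559.8991001660028 [[0.878, -0.479, -0.007], [-0.365, -0.659, -0.657], [0.31, 0.579, -0.754]] [-0.494  0.256  1.079]
top 437.5230411538278 [[-0.022, -1.0, -0.001], [-0.978, 0.022, -0.206], [0.206, -0.004, -0.978]] [-0.029  0.556  1.025]
```

View pics/top0.png

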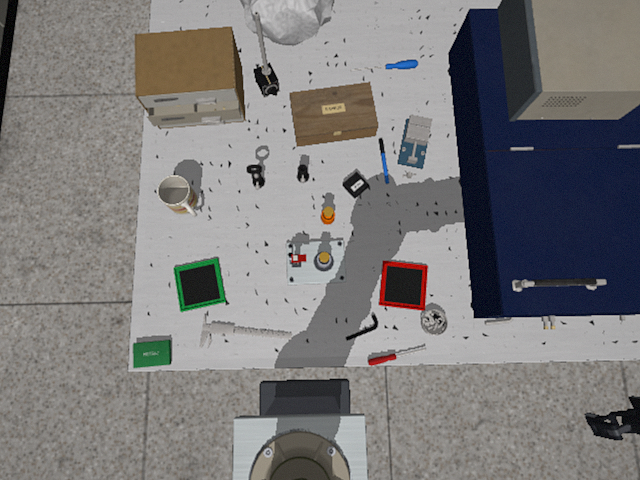

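View pics/scene0.png

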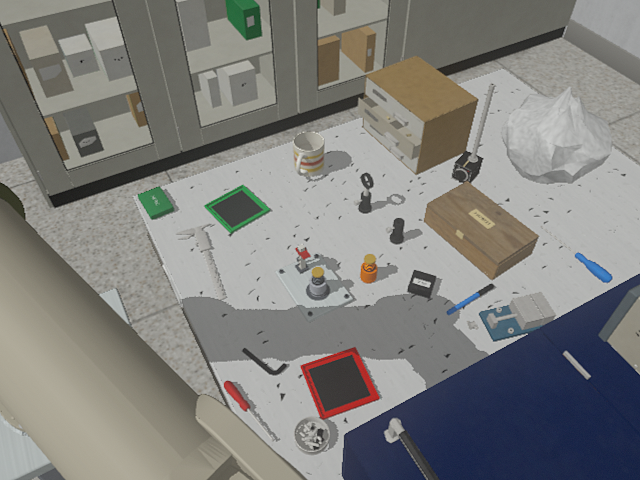

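The top view shows the spring at (324,258), red mark at (299,258), green tray at (200,284), red tray at (404,285) and the orange look-alike at (328,214). In the scene view the spring is at (318,283), the mark at (304,256).

Run:
```python
from h import *
for n,boxes in (("top",dict(cap=(308,340,240,275),mark=(285,312,245,272),green=(165,235,250,320),red=(375,435,255,315))),("scene",dict(cap=(300,335,262,300),mark=(292,316,244,272),green=(200,275,180,238),red=(298,385,343,420)))):
    z=np.load(n+".npz"); im=z["im"]; P=z["P"]; hsv=cv2.cvtColor(im,cv2.COLOR_RGB2HSV); H,S,V=[hsv[...,i].astype(int) for i in range(3)]
    for k,(a,b,c,e) in boxes.items():
        m=np.zeros(H.shape,bool); m[c:e,a:b]=1
        m&={"cap":(H>12)&(H<32)&(S>90),"mark":((H<8)|(H>172))&(S>120),"green":(H>45)&(H<80)&(S>100),"red":((H<8)|(H>172))&(S>120)}[k]
        p=P[m]; v,u=np.nonzero(m)
        print(n,k,m.sum(),"px",u.min(),u.max(),v.min(),v.max(),"min",p.min(0).round(4),"max",p.max(0).round(4),"med",np.median(p,0).round(4))
        if k in("green","red"):
            r=cv2.minAreaRect(np.argwhere(m)[:,::-1].astype(np.float32)); q=p[p[:,2]>.004]; rr=cv2.minAreaRect(q[:,:2].astype(np.float32)); print("  rect",rr)
        else:
            q=p[p[:,2]>np.percentile(p[:,2],70)-.003]; print("  topface",q.mean(0).round(4),len(q),cv2.minAreaRect(q[:,:2].astype(np.float32)))
# tester orientation: plate points z~12mm near cap
z=np.load("top.npz");P=z["P"];m=(abs(P[...,2]-.012)<.004); m[:225]=0;m[295:]=0;m[:,:275]=0;m[:,355:]=0
n,l,st,ce=cv2.connectedComponentsWithStats(m.astype(np.uint8)); i=1+np.argmax(st[1:,4]); q=P[l==i]; print("plate",cv2.minAreaRect(q[:,:2].astype(np.float32)),len(q))
x=[cv2.resize(np.load("top.npz")["im"][225:295,270:360],None,fx=6,fy=6,interpolation=2),cv2.resize(np.load("scene.npz")["im"][235:325,270:360],None,fx=5,fy=5,interpolation=2)]
o=np.zeros((455,1000,3),np.uint8);o[:420,:540]=x[0];o[:450,545:995]=x[1];cv2.imwrite("pics/crop1.png",cv2.resize(o,(800,364))[:,:,::-1])
```

```text
top cap 94 px 319 328 252 262 min [ 0.5124 -0.0827  0.0119] max [ 0.5451 -0.0578  0.0834] med [ 0.5229 -0.0699  0.078 ]
  topface [ 0.5242 -0.0691  0.079 ] 66 ((0.5238856077194214, -0.06882602721452713), (0.02173895202577114, 0.02296879142522812), 87.9670639038086)
top mark 80 px 291 305 254 262 min [ 0.5147 -0.0242  0.0141] max [0.5323 0.0116 0.0871] med [ 0.5222 -0.0096  0.0761]
  topface [ 0.5228 -0.0096  0.0771] 67 ((0.5234781503677368, -0.007144443690776825), (0.017612170428037643, 0.03405335918068886), 0.0010664017172530293)
top green 856 px 174 225 258 311 min [ 0.3313 -0.0374 -0.0027] max [0.5394 0.3146 1.1178] med [0.4708 0.2494 0.0043]
  rect ((0.4464544653892517, 0.13272914290428162), (0.3828035593032837, 0.1493876725435257), 77.23107147216797)
top red 826 px 379 427 261 310 min [ 0.3313 -0.3374 -0.0042] max [ 0.5221 -0.0374  1.1178] med [ 0.4584 -0.2728  0.0044]
  rect ((0.4380807876586914, -0.18098941445350647), (0.14492730796337128, 0.3271661698818207), 12.748872756958008)
scene cap 101 px 312 323 267 277 min [ 0.5138 -0.0827  0.0083] max [ 0.5521 -0.0091  0.0825] med [
[... 329 characters left out ...]
] 59 ((0.3662049472332001, -0.34839117527008057), (0.7711337208747864, 0.026495905593037605), 65.23031616210938)
scene green 648 px 205 269 185 232 min [ 0.1926 -0.6929 -0.0042] max [0.5405 0.3245 0.978 ] med [0.4705 0.2535 0.0041]
  rect ((0.3777772784233093, -0.19254356622695923), (1.0568060874938965, 0.14778272807598114), 77.6562728881836)
scene red 1357 px 301 379 347 418 min [ 0.1926 -0.6929 -0.0036] max [ 0.5238 -0.2043  0.978 ] med [ 0.4602 -0.2752  0.0039]
  rect ((0.3734471797943115, -0.46515026688575745), (0.5644434094429016, 0.1404300481081009), 65.5290298461914)
plate ((0.5245527625083923, -0.04888799041509628), (0.11026457697153091, 0.14980292320251465), 0.8268054723739624) 1899
```

View pics/crop1.png

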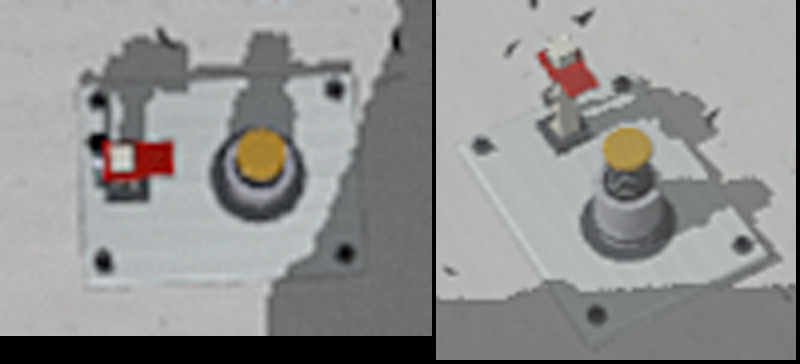

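The crop shows the spring upright on the stud, with the mark's red tongue on the column beside it at about 76 mm (high detent).

```bash
cat >> h.py <<'E'
from scipy.spatial.transform import Rotation as Ro
def to(pos,yaw=0.0144,s=None):
    """tool-frame units to reach TCP pos with tool y at world angle yaw, tool z down"""
    s=s or bot.get_state(); R=Ro.from_quat(s["orientation"])
    y=np.array([np.cos(yaw),np.sin(yaw),0]); z=np.array([0,0,-1.]); T=Ro.from_matrix(np.c_[np.cross(y,z),y,z])
    print("shift",(R.inv().apply(np.array(pos)-s["tcp_pos"])/.04).round(3),"turn",(R.inv()*T).as_rotvec().round(4))
E
python3 - <<'E'
from h import *
z=np.load("top.npz"); P=z["P"]; d=z["d"]; s=bot.get_state()
to([.5247,-.0695,.404],s=s)
hsv=cv2.cvtColor(z["im"],cv2.COLOR_RGB2HSV)
ok=(d>0)
for f in np.linspace(0,1,9):
    c=np.array([.188,-.596])*(1-f)+np.array([.5247,-.0695])*f
    m=ok&(np.hypot(P[...,0]-c[0],P[...,1]-c[1])<.11); print(f,c.round(3),P[m][:,2].max().round(3) if m.any() else None)
H,S=hsv[...,0].astype(int),hsv[...,1]
for k,mm,b in(("green",(H>45)&(H<80)&(S>100),(165,235,250,320)),("red",((H<8)|(H>172))&(S>120),(375,435,255,315))):
    m=ok&mm&(P[...,2]<.02); w=np.zeros_like(m); w[b[2]:b[3],b[0]:b[1]]=1; q=P[m&w]; print(k,cv2.minAreaRect(q[:,:2].astype(np.float32)))
for n in("top","scene"):
    z=np.load(n+".npz"); P=z["P"];h=cv2.cvtColor(z["im"],cv2.COLOR_RGB2HSV).astype(int);m=((h[...,0]<8)|(h[...,0]>172))&(h[...,1]>120)&(z["d"]>0)&(abs(P[...,0]-.523)<.03)&(abs(P[...,1]+.014)<.009)
    print(n,"mark z",np.sort(P[m][:,2]).round(4)[::3])
E
```

```text
shift [ 11.985 -10.015   0.012] turn [-1.6000e-03 -1.1000e-03 -1.2794e+00]
0.0 [ 0.188 -0.596] 0.375
0.125 [ 0.23 -0.53] 0.375
0.25 [ 0.272 -0.464] 0.297
0.375 [ 0.314 -0.399] 0.211
0.5 [ 0.356 -0.333] 0.211
0.625 [ 0.398 -0.267] 0.024
0.75 [ 0.441 -0.201] 0.019
0.875 [ 0.483 -0.135] 0.083
1.0 [ 0.525 -0.07 ] 0.09
green ((0.4729239344596863, 0.24868863821029663), (0.11538591235876083, 0.11573926359415054), 11.142614364624023)
red ((0.4597204029560089, -0.2728117108345032), (0.1178702637553215, 0.1151808649301529), 81.6038818359375)
top mark z [0.016  0.0212 0.0741 0.0747 0.0752 0.0758 0.0759 0.0761 0.0763 0.0764
 0.0767 0.0769 0.0775 0.0777 0.0782 0.0795 0.082 ]
scene mark z [0.0698 0.0723 0.0733 0.0738 0.0742 0.0745 0.0747 0.0753 0.0756 0.076
 0.0762 0.0763 0.0763 0.0767 0.0768 0.0771 0.0778 0.0781]
```

```bash
python3 -m inch '[[0,0,-1,0,0,0,0],[0.6,-0.5,-1.6,0,0,-0.064,0],[1.56,-1.3,-1.6,0,0,-0.166,0],[2.52,-2.1,-1.6,0,0,-0.27,0],[3.48,-2.9,-1.6,0,0,-0.37,0],[4.44,-3.7,-1.6,0,0,-0.474,0],[5.4,-4.5,-1.6,0,0,-0.576,0],[6.36,-5.3,-1.6,0,0,-0.68,0]]'; python3 -c "
from h import *
to([.5247,-.0695,.404])"
```

```text
time_s: 1.1
tcp_pos: [0.3675, -0.3156, 0.4684]
orientation: [0.88, 0.475, -0.0, -0.0]
wrist_force: [0.7, -1.2, 0.7]
grip_width: -0.0001
grip_force: 0.0
shift [ 7.301 -0.096  1.611] turn [-5.00e-04 -1.00e-04 -5.96e-01]
```

```bash
python3 -m inch '[[1,0,0,0,0,-0.08,0],[2.1,0,0,0,0,-0.17,0],[3.2,0,0,0,0,-0.27,0],[4.3,-0.05,0.4,0,0,-0.37,0],[5.4,-0.07,1.2,0,0,-0.46,0],[6.5,-0.1,2.2,0,0,-0.55,0],[7.3,-0.1,3.2,0,0,-0.596,0],[7.3,-0.1,3.6,0,0,-0.596,0]]'
python3 - <<'E'
from h import *
to([.5247,-.0695,.27])
print(bot.get_state()["wrist_force"])
c=bot.get_calibration("wrist"); im,d=bot.get_image("wrist"); print(c); cv2.imwrite("pics/w1.png",im[:,:,::-1]); np.savez("w1.npz",im=im,d=d)
E
```

```text
time_s: 2.1
tcp_pos: [0.5247, -0.0687, 0.3219]
orientation: [0.701, 0.713, -0.0, -0.002]
wrist_force: [-0.5, -0.4, 0.7]
grip_width: 0.0001
grip_force: 0.0
shift [-0.023  0.003  1.298] turn [-0.0037 -0.0025  0.002 ]
[-0.54656988 -0.42490334  0.65815292]
{'fx': 371.64829954431775, 'fy': 371.64829954431775, 'cx': 323.9909959386576, 'cy': 238.6345131656969, 'R': array([[ 9.99852270e-01,  1.65564720e-02, -4.61748448e-03],
       [ 1.71823165e-02, -9.55669922e-01,  2.93938374e-01],
       [ 4.53791416e-04, -2.93974290e-01, -9.55813220e-01]]), 't': array([-0.52252402, -0.08860419,  0.28002936])}
```

View pics/w1.png

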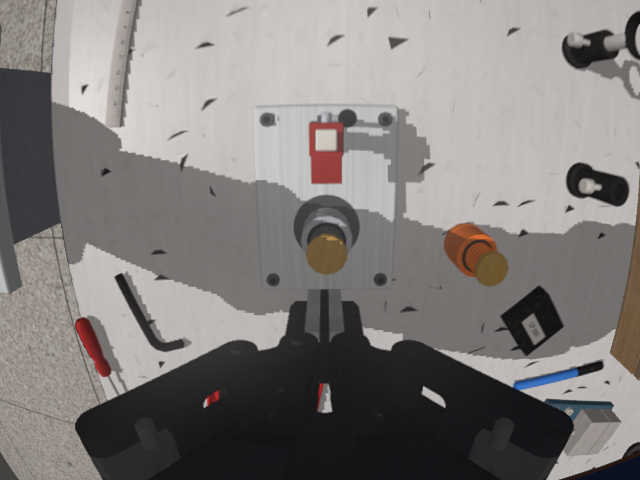

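The wrist view shows the cap at (326,254), the mark's tongue at (326,165), and the closed fingertips at (322,292).

```bash
cat >> h.py <<'E'
def wpts(u,v,c,d=None,z=None):
    x=np.stack([(np.asarray(u,float)-c["cx"])/c["fx"],(np.asarray(v,float)-c["cy"])/c["fy"]],-1); r=np.linalg.norm(x,axis=-1)+1e-9
    ray=np.concatenate([x/r[...,None]*np.sin(r)[...,None],np.cos(r)[...,None]],-1); R=np.array(c["R"]); o=-R.T@np.array(c["t"]); w=ray@R
    k=(d/ray[...,2]) if z is None else (z-o[2])/w[...,2]
    return o+w*k[...,None]
E
python3 - <<'E'
from h import *
z=np.load("w1.npz"); c=bot.get_calibration("wrist"); h=cv2.cvtColor(z["im"],cv2.COLOR_RGB2HSV).astype(int); v,u=np.mgrid[0:480,0:640]
for k,m in(("cap",(h[...,0]>10)&(h[...,0]<32)&(h[...,1]>90)&(abs(u-326)<40)&(abs(v-254)<30)),("mark",((h[...,0]<8)|(h[...,0]>172))&(h[...,1]>120)&(abs(u-326)<14)&(v>156)&(v<182))):
    q=wpts(u[m],v[m],c,d=z["d"][m]); (e,rad)=cv2.minEnclosingCircle(np.stack([u[m],v[m]],-1).astype(np.float32))
    print(k,m.sum(),np.median(q,0).round(4),np.percentile(q[:,2],[10,50,90]).round(4),e,rad,wpts(e[0],e[1],c,z=.078).round(4))
E
```

```text
cap 1274 [ 0.5242 -0.0709  0.0768] [0.0759 0.0768 0.0776] (326.2839050292969, 253.714599609375) 20.41234588623047 [ 0.5243 -0.0706  0.078 ]
mark 675 [ 0.5234 -0.0198  0.0749] [0.074  0.0749 0.0758] (326.0, 169.0) 17.691905975341797 [ 0.5234 -0.0195  0.078 ]
```

```bash
python3 -m inch '[[-0.03,0,0.5,-0.004,-0.002,0,0],[-0.03,0,1.0,-0.004,-0.002,0,0],[-0.03,0,1.4,-0.004,-0.002,0,0],[-0.03,0,1.5,-0.004,-0.002,0,0],[-0.03,0,1.5,-0.004,-0.002,0,0]]'; python3 -c "
from h import *
to([.5244,-.0700,.251]); s=bot.get_state(); print(np.round(s['wrist_force'],2),np.round(s['tcp_pos'],5))"
```

```text
time_s: 2.78
tcp_pos: [0.525, -0.0731, 0.2651]
orientation: [0.703, 0.711, 0.001, 0.002]
wrist_force: [-0.5, 0.0, 0.3]
grip_width: 0.0001
grip_force: 0.0
shift [ 0.078 -0.015  0.353] turn [ 0.0043  0.0021 -0.004 ]
[-0.5   0.01  0.27] [ 0.52497 -0.07309  0.26511]
```

```bash
python3 -m inch '[[0.07,-0.015,0.0,0.004,0.002,-0.004,0],[0.07,-0.015,0.1,0.004,0.002,-0.004,0],[0.07,-0.015,0.2,0.004,0.002,-0.004,0],[0.07,-0.015,0.27,0.004,0.002,-0.004,0],[0.07,-0.015,0.27,0.004,0.002,-0.004,0],[0.07,-0.015,0.27,0.004,0.002,-0.004,0]]'; python3 -c "
from h import *
to([.5244,-.0700,.251]); s=bot.get_state(); print(np.round(s['wrist_force'],2),np.round(s['tcp_pos'],5))"
```

```text
time_s: 3.52
tcp_pos: [0.5243, -0.07, 0.2539]
orientation: [0.702, 0.712, 0.0, -0.0]
wrist_force: [0.8, 0.2, -0.6]
grip_width: -0.0001
grip_force: 0.0
shift [-0.     0.002  0.074] turn [ 0.0001 -0.0001  0.0006]
[ 0.82  0.22 -0.56] [ 0.52432 -0.06999  0.25394]
```

```bash
python3 -m inch '[[0,0,0.025,0,0,0,0],[0,0,0.05,0,0,0,0],[0,0,0.05,0,0,0,0]]'; for i in 1; do python3 -c "
from h import *
s=bot.get_state(); print(np.round(s['wrist_force'],2),np.round(s['tcp_pos'],5))"; done;  python3 -m inch '[[0,0,0.0125,0,0,0,0],[0,0,0.025,0,0,0,0],[0,0,0.025,0,0,0,0]]'
```

```text
time_s: 3.9
tcp_pos: [0.5242, -0.07, 0.2518]
orientation: [0.702, 0.712, -0.0, -0.0]
wrist_force: [-0.7, -0.2, 0.0]
grip_width: 0.0001
grip_force: 0.0
[-0.69 -0.22  0.02] [ 0.52423 -0.06998  0.25181]
time_s: 4.28
tcp_pos: [0.5243, -0.07, 0.2511]
orientation: [0.702, 0.712, 0.0, 0.0]
wrist_force: [-1.2, -0.2, 2.3]
grip_width: 0.0003
grip_force: 1.4
```

```bash
python3 -m inch '[[0,0,0.0125,0,0,0,0],[0,0,0.0125,0,0,0,0]]'; python3 -c "
from h import *
s=bot.get_state(); print(np.round(s['wrist_force'],2),np.round(s['tcp_pos'],5))"
```

```text
time_s: 4.53
tcp_pos: [0.5243, -0.07, 0.2506]
orientation: [0.702, 0.712, 0.0, 0.0]
wrist_force: [-0.3, 0.0, 3.3]
grip_width: -0.0
grip_force: 1.8
[-0.25  0.    3.3 ] [ 0.52435 -0.06998  0.25055]
```

```bash
python3 -m inch '[[0,0,0.0125,0,0,0,0],[0,0,0.025,0,0,0,0],[0,0,0.025,0,0,0,0]]'; python3 -c "
from h import *
s=bot.get_state(); print(np.round(s['wrist_force'],2),np.round(s['tcp_pos'],5))"
```

```text
time_s: 4.9
tcp_pos: [0.5243, -0.07, 0.2495]
orientation: [0.702, 0.712, 0.0, 0.0]
wrist_force: [-1.5, 0.5, 4.7]
grip_width: -0.0
grip_force: 2.5
[-1.49  0.46  4.71] [ 0.52435 -0.06999  0.24952]
```

```bash
python3 -m inch '[[0,0,0.0125,0,0,0,0],[0,0,0.025,0,0,0,0],[0,0,0.025,0,0,0,0]]'; python3 -c "
from h import *
s=bot.get_state(); print(np.round(s['wrist_force'],2),np.round(s['tcp_pos'],5))"
```

```text
time_s: 5.28
tcp_pos: [0.5244, -0.07, 0.2487]
orientation: [0.702, 0.712, 0.0, 0.0]
wrist_force: [-1.7, 0.1, 6.7]
grip_width: -0.0002
grip_force: 3.2
[-1.69  0.08  6.71] [ 0.52439 -0.06999  0.24867]
```

```bash
python3 -m inch '[[0,0,0.0125,0,0,0,0],[0,0,0.025,0,0,0,0],[0,0,0.0375,0,0,0,0],[0,0,0.05,0,0,0,0],[0,0,0.05,0,0,0,0]]'; python3 -c "
from h import *
s=bot.get_state(); print(np.round(s['wrist_force'],2),np.round(s['tcp_pos'],5))"
```

```text
time_s: 5.9
tcp_pos: [0.5244, -0.07, 0.2469]
orientation: [0.702, 0.712, 0.0, 0.0]
wrist_force: [-2.0, 0.5, 9.1]
grip_width: -0.0004
grip_force: 4.4
[-2.04  0.55  9.06] [ 0.52442 -0.06997  0.24693]
```

```bash
python3 -m inch '[[0,0,0.0125,0,0,0,0],[0,0,0.025,0,0,0,0],[0,0,0.0375,0,0,0,0],[0,0,0.045,0,0,0,0],[0,0,0.045,0,0,0,0]]'
python3 - <<'E'
from h import *
F=[]
for i in range(4):
    s=bot.get_state(); F.append(s["wrist_force"][2]); im,d=bot.get_image("wrist")
s=bot.get_state(); print(np.round(F,2),s["time_s"],np.round(s["tcp_pos"],5),s["wrist_force"][2])
E
```

```text
time_s: 6.52
tcp_pos: [0.5245, -0.0699, 0.2454]
orientation: [0.702, 0.712, 0.0, 0.0]
wrist_force: [-3.2, 0.1, 11.4]
grip_width: 0.0003
grip_force: 5.6
[11.44 10.76 11.13 10.15] 6.725 [ 0.52453 -0.06994  0.24546] 11.053394080390527
```

```bash
python3 -m inch '[[0,0,0.01,0,0,0,0],[0,0,0.018,0,0,0,0],[0,0,0.018,0,0,0,0]]'
python3 - <<'E'
from h import *
F=[];Z=[]
c=bot.get_calibration("scene")
for i in range(10):
    s=bot.get_state(); F.append(s["wrist_force"][2]); Z.append(s["tcp_pos"][2]); im,d=bot.get_image("scene" if i%2 else "wrist")
    if i==9: cv2.imwrite("pics/s2.png",cv2.resize(im[225:330,250:380],None,fx=6,fy=5.5,interpolation=2)[:,:,::-1])
print(np.round(F,2),np.mean(F),s["time_s"],np.round(Z,5), "cap top z",np.mean(Z)-.173)
E
```

```text
time_s: 7.1
tcp_pos: [0.5245, -0.0699, 0.2448]
orientation: [0.702, 0.712, 0.0, 0.001]
wrist_force: [-4.5, 0.4, 12.4]
grip_width: -0.0
grip_force: 6.0
[12.43 12.63 12.49 12.08 12.38 11.61 12.68 12.57 12.69 11.78] 12.332771609415802 7.55 [0.24484 0.24483 0.24484 0.24486 0.24486 0.24484 0.24483 0.24486 0.24487
 0.24487] cap top z 0.07184966007089516
```

```bash
python3 - <<'E'
from h import *
c=bot.get_calibration("wrist"); im,d=bot.get_image("wrist"); h=cv2.cvtColor(im,cv2.COLOR_RGB2HSV).astype(int); v,u=np.mgrid[0:480,0:640]
m=((h[...,0]<8)|(h[...,0]>172))&(h[...,1]>120)&(d>0)&(v<300)
q=wpts(u[m],v[m],c,d=d[m]); k=(abs(q[:,0]-.5235)<.015)&(abs(q[:,1]+.016)<.012); print("mark",k.sum(),np.percentile(q[k][:,2],[10,50,90]) if k.any() else None)
cv2.imwrite("pics/w2.png",im[:,:,::-1])
E
python3 -m inch '[[0,0,0,0,0,0,0],[0,0,0,0,0,0,0],[0,0,0,0,0,0,0],[0,0,0,0,0,0,0]]'
```

```text
mark 2342 [0.07518271 0.07596952 0.07680515]
time_s: 8.15
tcp_pos: [0.5245, -0.0699, 0.2448]
orientation: [0.702, 0.712, 0.0, 0.001]
wrist_force: [-3.4, -0.1, 12.0]
grip_width: 0.0
grip_force: 6.0
```

View pics/w2.png

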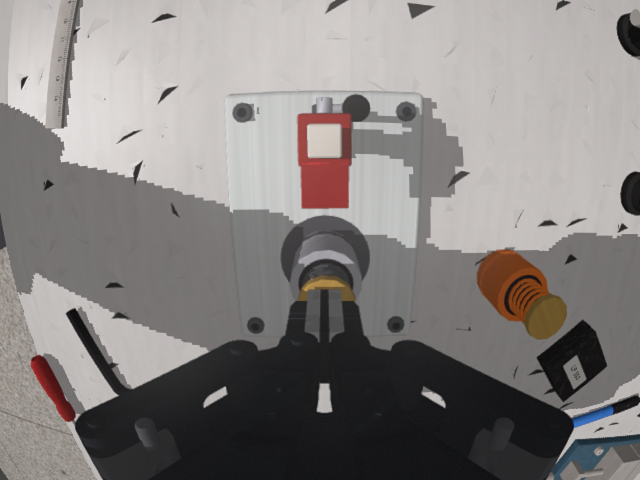

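The wrist view shows the fingertips on the cap's centre at (327,285). The cap top is at 71.8 mm under 12.3 N, and the red tongue at (326,188) is at 76 mm. The cap has sunk about 4 mm below the mark, so the spring is too weak and goes to the red tray.

```bash
python3 -m inch '[[0,0,0,0,0,0,0],[0,0,0,0,0,0,0],[0,0,0,0,0,0,0],[0,0,0,0,0,0,0]]'; python3 -m inch '[[0,0,-0.1,0,0,0,0],[0,0,-0.25,0,0,0,0],[0,0,-0.7,0,0,0,0],[0,0,-1.2,0,0,0,0],[0,0,-1.2,0,0,0,0.7],[0,0,-1.2,0,0,0,0.7],[0,0,-1.2,0,0,0,0.7],[0,0,-1.2,0,0,0,0.7]]'
python3 - <<'E'
from h import *
to([.5244,-.0703,.194])
c=bot.get_calibration("wrist"); im,d=bot.get_image("wrist"); cv2.imwrite("pics/w3.png",im[:,:,::-1]); h=cv2.cvtColor(im,cv2.COLOR_RGB2HSV).astype(int); v,u=np.mgrid[0:480,0:640]
m=(h[...,0]>10)&(h[...,0]<32)&(h[...,1]>90)&(abs(u-326)<45)&(v>200)&(v<330); e,r=cv2.minEnclosingCircle(np.stack([u[m],v[m]],-1).astype(np.float32)); print(m.sum(),e,r,wpts(*e,c,z=.078),np.median(wpts(u[m],v[m],c,d=d[m]),0))
E
```

```text
time_s: 8.65
tcp_pos: [0.5245, -0.0699, 0.2449]
orientation: [0.702, 0.712, 0.0, 0.001]
wrist_force: [-3.9, 0.2, 12.0]
grip_width: 0.0002
grip_force: 6.0
time_s: 9.65
tcp_pos: [0.5241, -0.07, 0.2913]
orientation: [0.702, 0.712, -0.0, -0.0]
wrist_force: [-1.1, -0.8, -0.0]
grip_width: 0.0598
grip_force: 0.0
shift [-0.009  0.01   2.433] turn [-0.001  -0.0003  0.0007]
1690 (326.7671203613281, 269.1438293457031) 23.58017921447754 [ 0.52560201 -0.06847476  0.078     ] [ 0.52553365 -0.06837182  0.07794065]
```

View pics/w3.png

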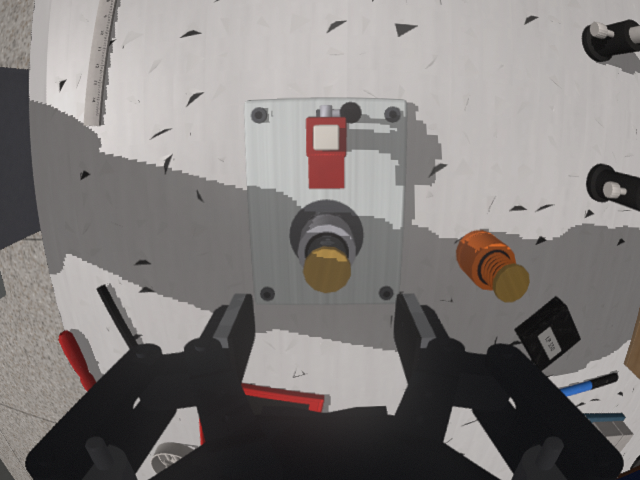

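The spring stands upright at (327,269) and the fingers straddle it in x.

```bash
python3 -m inch '[[0.01,0.02,0.5,0,0,0,0.7],[0.01,0.02,1.1,0,0,0,0.7],[0.01,0.02,1.7,0,0,0,0.7],[0.01,0.02,2.15,0,0,0,0.7],[0.01,0.02,2.4,0,0,0,0.7],[0.01,0.02,2.4,0,0,0,0.7],[0.01,0.02,2.4,0,0,0,0.7]]'; python3 -c "
from h import *
to([.5249,-.0697,.195])"
```

```text
time_s: 10.58
tcp_pos: [0.5255, -0.0695, 0.1967]
orientation: [0.702, 0.712, 0.0, 0.001]
wrist_force: [0.3, -0.1, -0.1]
grip_width: 0.06
grip_force: 0.0
shift [-0.005 -0.015  0.041] turn [0.0013 0.0001 0.0008]
```

```bash
python3 -m inch '[[0,-0.01,0.04,0,0,0,0.6],[0,-0.01,0.04,0,0,0,0.45],[0,-0.01,0.04,0,0,0,0.3],[0,-0.01,0.04,0,0,0,0.2],[0,-0.01,0.04,0,0,0,0.2],[0,-0.01,0.04,0,0,0,0.2]]'; python3 -c "
from h import *
to([.5249,-.0697,.195]); s=bot.get_state();print(s['grip_width'],s['wrist_force'],s['ft_torque'])"
```

```text
time_s: 11.32
tcp_pos: [0.5249, -0.0696, 0.1949]
orientation: [0.702, 0.712, 0.0, 0.0]
wrist_force: [-1.2, 0.8, 6.5]
grip_width: 0.0343
grip_force: 59.6
shift [-0.003 -0.001 -0.003] turn [0.0009 0.0003 0.0006]
0.034282593830741816 [-1.19839578  0.81101104  6.52648911] [-0.02698213  0.27117332  0.02052814]
```

Gripped (34 mm wide, 60 N). Lift straight up, and check the clearance at the red tray.

```bash
python3 -m inch '[[0,0,-0.15,0,0,0,0.2],[0,0,-0.35,0,0,0,0.2],[0,0,-0.6,0,0,0,0.2],[0,0,-1.0,0,0,0,0.2],[0,0,-1.5,0,0,0,0.2],[0,0,-2.0,0,0,0,0.2],[0,0,-2.25,0,0,0,0.2],[0,0,-2.25,0,0,0,0.2]]'
python3 - <<'E'
from h import *
to([.4597,-.273,.285],yaw=.0144); print(bot.get_state()["grip_width"])
for n in("top","scene"):
    z=np.load(n+".npz"); P=z["P"]; d=z["d"]; r=np.hypot(P[...,0]-.4597,P[...,1]+.273)
    for hh in(.012,.05,.15):
        m=(d>0)&(P[...,2]>hh)&(P[...,2]<.6)&(r<.3)&(P[...,1]<-.2); 
        if m.any(): i=np.argmin(np.where(m,r,9)); print(n,hh,r.flat[i],P.reshape(-1,3)[i])
im,d=bot.get_image("scene"); cv2.imwrite("pics/s3.png",cv2.resize(im[180:430,200:450],None,fx=2.2,fy=2.2)[:,:,::-1])
E
```

```text
time_s: 12.32
tcp_pos: [0.5249, -0.0696, 0.2853]
orientation: [0.702, 0.712, 0.0, 0.001]
wrist_force: [0.0, 0.5, -3.5]
grip_width: 0.0346
grip_force: 60.0
shift [-5.061 -1.706  0.006] turn [0.0018 0.0005 0.0006]
0.03461292557244106
top 0.012 0.05071807314783476 [ 0.49232191 -0.2341653   0.01214124]
top 0.05 0.15551460827140562 [ 0.46714462 -0.42833632  0.12022426]
top 0.15 0.15597427761243554 [ 0.46739826 -0.42878418  0.19272383]
scene 0.012 0.05412285792059125 [ 0.45818543 -0.21889834  0.01333266]
scene 0.05 0.15883752077729224 [ 0.46132259 -0.43182923  0.20485316]
scene 0.15 0.15883752077729224 [ 0.46132259 -0.43182923  0.20485316]
```

View pics/s3.png

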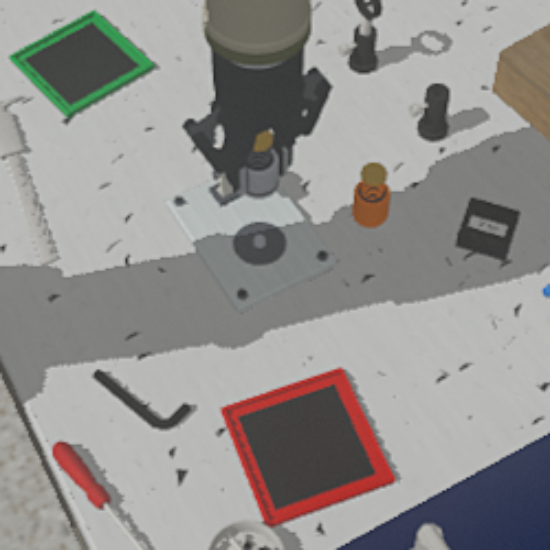

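The spring is off the stud, held at (262,165) in the crop, with the red tray clear at (307,447). Carry it over.

```bash
python3 -m inch '[[-0.5,-0.17,0,0,0,0,0.2],[-1.2,-0.41,0,0,0,0,0.2],[-2.0,-0.68,0,0,0,0,0.2],[-2.8,-0.95,0,0,0,0,0.2],[-3.6,-1.22,0,0,0,0,0.2],[-4.3,-1.46,0,0,0,0,0.2],[-4.8,-1.63,0,0,0,0,0.2],[-4.92,-1.67,0,0,0,0,0.2]]'; python3 -m inch '[[0,0,0,0,0,0,0.2],[0,0,0.3,0,0,0,0.2],[0,0,0.8,0,0,0,0.2],[0,0,1.4,0,0,0,0.2],[0,0,1.9,0,0,0,0.2],[0,0,2.2,0,0,0,0.2],[0,0,2.3,0,0,0,0.2],[0,0,2.3,0,0,0,0.2]]'; python3 -c "
from h import *
to([.461,-.267,.186])"
```

```text
time_s: 13.38
tcp_pos: [0.4599, -0.2688, 0.2832]
orientation: [0.703, 0.711, -0.0, -0.001]
wrist_force: [0.4, 0.0, -2.5]
grip_width: 0.0341
grip_force: 60.0
time_s: 14.38
tcp_pos: [0.4611, -0.2672, 0.1924]
orientation: [0.702, 0.713, 0.0, 0.0]
wrist_force: [-0.3, -0.1, -2.8]
grip_width: 0.0343
grip_force: 60.0
shift [ 0.004 -0.002  0.161] turn [ 0.0003 -0.0001  0.001 ]
```

```bash
python3 -m inch '[[0,0,0.05,0,0,0,0.2],[0,0,0.1,0,0,0,0.2],[0,0,0.13,0,0,0,0.2],[0,0,0.15,0,0,0,0.2],[0,0,0.15,0,0,0,0.2]]'; python3 -c "
from h import *
to([.461,-.267,.186])"
```

```text
time_s: 15.0
tcp_pos: [0.4608, -0.2673, 0.1862]
orientation: [0.702, 0.712, 0.0, -0.0]
wrist_force: [0.2, -0.0, -2.9]
grip_width: 0.0343
grip_force: 60.0
shift [0.009 0.005 0.006] turn [-0.0001 -0.0001  0.0006]
```

Not touching yet; ease down in half-millimetre steps.

```bash
python3 -m inch '[[0,0,0.0125,0,0,0,0.2],[0,0,0.02,0,0,0,0.2],[0,0,0.02,0,0,0,0.2]]'
```

```text
time_s: 15.38
tcp_pos: [0.4609, -0.2673, 0.1859]
orientation: [0.702, 0.712, -0.0, 0.0]
wrist_force: [-3.5, 2.1, 5.0]
grip_width: 0.034
grip_force: 60.5
```

```bash
python3 -m inch '[[0,0,0.0125,0,0,0,0.2],[0,0,0.0125,0,0,0,0.2]]'
```

```text
time_s: 15.62
tcp_pos: [0.4609, -0.2673, 0.1859]
orientation: [0.702, 0.712, -0.0, 0.0]
wrist_force: [-5.2, 1.9, 11.0]
grip_width: 0.0346
grip_force: 61.2
```

```bash
python3 -m inch '[[0,0,-0.015,0,0,0,0.2],[0,0,-0.015,0,0,0,0.45],[0,0,-0.015,0,0,0,0.6],[0,0,-0.015,0,0,0,0.7],[0,0,-0.015,0,0,0,0.7],[0,0,-0.015,0,0,0,0.7]]'; python3 -m inch '[[0,0,-0.2,0,0,0,0.7],[0,0,-0.6,0,0,0,0.7],[0,0,-1.2,0,0,0,0.7],[0,0,-2,0,0,0,0.7],[0,0,-3,0,0,0,0.7],[0,0,-4,0,0,0,0.7],[0,0,-4.4,0,0,0,0.7],[0,0,-4.4,0,0,0,0.7]]'
python3 - <<'E'
from h import *
a,_=bot.get_image("scene"); c=bot.get_calibration("wrist"); b,d=bot.get_image("wrist")
cv2.imwrite("pics/end.png",np.hstack([cv2.resize(a[160:440,180:460],(400,400)),cv2.resize(b,(400,300),interpolation=3).repeat(1,0)[:300] if 0 else cv2.copyMakeBorder(cv2.resize(b,(400,300)),0,100,0,0,0)])[:,:,::-1])
h=cv2.cvtColor(b,cv2.COLOR_RGB2HSV).astype(int);v,u=np.mgrid[0:480,0:640];m=(h[...,0]>12)&(h[...,0]<32)&(h[...,1]>90)&(d>0)
q=wpts(u[m],v[m],c,d=d[m]); k=np.hypot(q[:,0]-.461,q[:,1]+.267)<.04; print(k.sum(),np.median(q[k],0))
E
```

```text
time_s: 16.38
tcp_pos: [0.4609, -0.2673, 0.1856]
orientation: [0.702, 0.712, 0.0, 0.0]
wrist_force: [-0.1, 0.4, -0.5]
grip_width: 0.0598
grip_force: 0.0
time_s: 17.38
tcp_pos: [0.461, -0.2674, 0.363]
orientation: [0.702, 0.712, 0.0, 0.001]
wrist_force: [-0.5, 0.2, -0.5]
grip_width: 0.0598
grip_force: 0.0
967 [ 0.46087806 -0.26705493  0.0688822 ]
```

View pics/end.png

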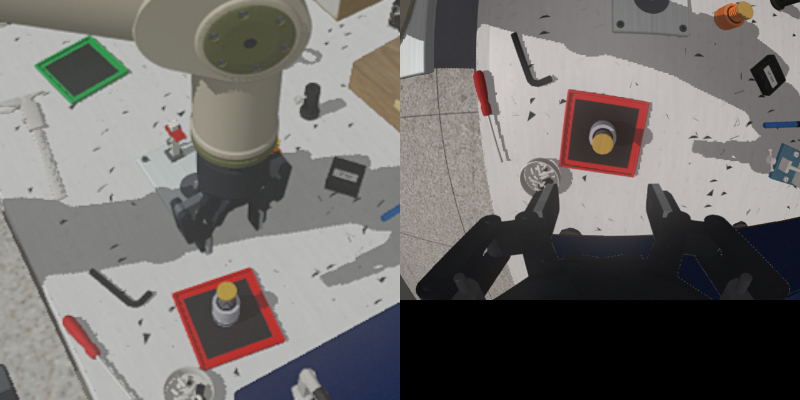

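The spring stands upright and released in the red tray, at (228,303) on the left and (602,137) on the right. Its cap is at 69 mm, the full free height, and the gripper is clear.

```bash
python3 -c "
from cell import bot
print(bot.job_done())"
```

```text
the job is handed in; nothing more can be done
None
```

The spring is too weak: held at about 12 N for 1.5 s, its cap sat at 72 mm against the mark's 76 mm, so I stood it upright and released in the red tray and handed the job in.

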